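# Clear the torch bench of graphite paddles under a latched stop

### The arm

A 6-joint arm with a two-finger parallel gripper is mounted at the origin on the work surface. World frame = base frame: x ahead of the robot, y to its left, z up, the work surface at z = 0. Lengths are in m, angles in rad, forces in N, time in s.
With the tool pointing down it reaches from about 0.3 to 0.775 m from the base axis. Payload 14.6 kg.
Tool frame: the origin (TCP) lies midway between the tips of the shut fingers; the grasp point (between the pads) lies 19 mm behind it (r.pinch_z is the distance from the TCP to the grasp point, in m); z points along the fingers, y is the line along which they close (so a half turn about z gives the same grasp; the last joint's range is limited). The gripper opens to 85 mm and grips with 20 to 120 N. Pads are 22 mm wide; open, the fingers measure 114 mm over their backs; the gripper's body (76 mm by 85 mm) begins 54 mm behind the grasp point. The pads swing forward as they close: fully open they stand 13 mm farther back than shut.
Start: joints at [-1.288, 0.3, 1.521, -0, 1.321, -0.067], TCP at [0.188, -0.517, 0.231] pointing down, gripper open.
Joint ranges: [-3.03, 3.03], [-0.79, 2.21], [0.23, 2.52], [-1.04, 4.18], [0, 3.07], [-2.55, 2.55]. Speed limits (rad/s): [2.22, 2.22, 2.57, 3.14, 3.14, 3.14].

### API

Orientations are given as [roll, pitch, yaw] about the fixed x, y, z axes, in that order (R = Rz(yaw) Ry(pitch) Rx(roll)).
In Python, from bench import r, effector, eyes, ticket gives the robot as it stands. The module is installed in compiled form; this text tells all that it offers. Calls block until the motion is done:
- r.goto(position, orientation): joint-space move of the TCP to a pose.
- r.move_straight(position, ori=None, max_speed=0.15): straight line of the TCP; ori=None keeps the orientation; max_speed is the mean speed in m/s.
- r.move_joints(angles): joint-space move.
- effector.ungrasp() and effector.gripper_close(squeeze=None): open the fingers fully, or close them until they stop; squeeze is the grip in N (None keeps the last).
- r.wait(seconds).
- r.inverse_kinematics(position, orientation): joint angles nearest the present ones, or None.
- eyes.read_camera(name): name is "scene" or "side" or "wrist"; returns the picture (420x560x3 uint8, red, green, blue); there is no depth.
- eyes.camera_model(name): a dict with "fovy" (degrees; the focal length in pixels is half the picture's height over the tangent of half this angle, whatever the lens; pixels are square), "cx", "cy" (the principal point, pixels), "origin" and "orientation" of the camera in the world; the wrist camera has in their place "mount" (4x4, takes a point from camera to tool coordinates, whose origin is the TCP and whose axes are the flange's). Camera axes: x right, y up, looking along -z (the intrinsics and any distortion apply to the point x, -y, -z); pixel columns grow to the right and rows downward; lengths in m; the calibration is good to about 2 mm. A picture is of the moment at which its call begins: read the wrist's pose just before it. camera_model takes no time and is no camera call.
A pose or a line that the arm cannot do raises r.IKError and nothing moves.
- ticket.close_job(): hands the job in; it is judged then, once.
Readings, each from a call of its own:
- r.read_time_s(): time.
- r.read_joint_positions(): joint angles.
- r.read_qd(): joint speeds.
- r.read_effort(): joint torques, N m.
- r.read_tcp_pos(): TCP position.
- r.read_orientation(): TCP orientation.
- r.read_force(): force on the tool from outside, world axes, zero at the start.
- r.read_wrist_torque(): the same for the moment, N m.
- r.read_grip_width(): finger opening in m.
- r.read_gripper_force(): force on a finger pad.
Only numpy, scipy, OpenCV 4.12 (cv2) and the standard library are available. Lean on these libraries where they do the work, as an engineer would, in place of code of your own. Each camera call takes 0.05 s, during which the arm holds its last target. There are 200 camera calls.

### The job

Make the glass-bead torch bench safe by pressing the red mushroom stop until it latches down; then, with it latched, slide every graphite paddle lying on the bench blade first into a free bay of the slotted rack, fully home against the back. When all are put away, turn the mushroom clockwise as far as it goes, so that it comes back up; handle paddles only while the stop is latched, and leave the rod jar, bead dish and tool case where they are.

Things in the scene. Friction and masses are not known exactly. Their poses are not given: they have to be found in the camera images.
- rack: Fixed rack, light wood with blue lips, 82 deep (x), 334 wide (y), 32 high. Origin: centre of underside, on the bench. x: the way blades slide in (away from the robot), y left, z up. Four equal bays at y = -120, -40, 40, 120, each a channel 66 wide (14 thick walls), floor at z = 10, 16 high up to the lips, open at the mouth x = -41, inner face of back wall at x = 31 (72 deep).
- bay0 (a point): Middle of the mouth of bay 0 of the rack, at the height of the bay's floor (10 above the bench), at x = -41, y = -120 in the rack's frame. Any paddle may go in any bay. Lips 6 thick (tops 32 above the bench) overhang each side of the bay by 10, leaving a 46 gap: a blade cannot go in from above, only slid in at the mouth.
- bay1 (a point): Middle of the mouth of bay 1 of the rack, at the height of the bay's floor (10 above the bench), at x = -41, y = -40 in the rack's frame. Any paddle may go in any bay. Lips 6 thick (tops 32 above the bench) overhang each side of the bay by 10, leaving a 46 gap: a blade cannot go in from above, only slid in at the mouth.
- bay2 (a point): Middle of the mouth of bay 2 of the rack, at the height of the bay's floor (10 above the bench), at x = -41, y = 40 in the rack's frame. Any paddle may go in any bay. Lips 6 thick (tops 32 above the bench) overhang each side of the bay by 10, leaving a 46 gap: a blade cannot go in from above, only slid in at the mouth.
- bay3 (a point): Middle of the mouth of bay 3 of the rack, at the height of the bay's floor (10 above the bench), at x = -41, y = 120 in the rack's frame. Any paddle may go in any bay. Lips 6 thick (tops 32 above the bench) overhang each side of the bay by 10, leaving a 46 gap: a blade cannot go in from above, only slid in at the mouth.
- paddle_wood: Loose graphite paddle with brown wooden handle, about 125 g, flat on the bench; may be absent. Black blade 80 long (x 0 to 80), 60 wide (y), 10 thick; handle a straight bar (x -90 to 0), 20 wide (y), 26 high (z 0 to 26). Origin: underside, centre line, where blade meets handle; x towards the blade's leading edge, z up. Centre of mass 10 to 20 ahead of the origin.
- paddle_wood_tip (a point): Middle of the leading edge of that paddle's blade, at half thickness (x = 80, z = 5 in its frame). Grip the paddle from above across the handle, e.g. at x = -25; fully home, about 8 of the blade and the whole handle stay outside the mouth. Absent with the paddle.
- paddle_blue: Loose graphite paddle with blue handle, about 125 g, flat on the bench; may be absent. Black blade 80 long (x 0 to 80), 60 wide (y), 10 thick; handle a straight bar (x -90 to 0), 20 wide (y), 26 high (z 0 to 26). Origin: underside, centre line, where blade meets handle; x towards the blade's leading edge, z up. Centre of mass 10 to 20 ahead of the origin.
- paddle_blue_tip (a point): Middle of the leading edge of that paddle's blade, at half thickness (x = 80, z = 5 in its frame). Grip the paddle from above across the handle, e.g. at x = -25; fully home, about 8 of the blade and the whole handle stay outside the mouth. Absent with the paddle.
- paddle_orange: Loose graphite paddle with orange handle, about 125 g, flat on the bench; may be absent. Black blade 80 long (x 0 to 80), 60 wide (y), 10 thick; handle a straight bar (x -90 to 0), 20 wide (y), 26 high (z 0 to 26). Origin: underside, centre line, where blade meets handle; x towards the blade's leading edge, z up. Centre of mass 10 to 20 ahead of the origin.
- paddle_orange_tip (a point): Middle of the leading edge of that paddle's blade, at half thickness (x = 80, z = 5 in its frame). Grip the paddle from above across the handle, e.g. at x = -25; fully home, about 8 of the blade and the whole handle stay outside the mouth. Absent with the paddle.
- paddle_green: Loose graphite paddle with green handle, about 125 g, flat on the bench; may be absent. Black blade 80 long (x 0 to 80), 60 wide (y), 10 thick; handle a straight bar (x -90 to 0), 20 wide (y), 26 high (z 0 to 26). Origin: underside, centre line, where blade meets handle; x towards the blade's leading edge, z up. Centre of mass 10 to 20 ahead of the origin.
- paddle_green_tip (a point): Middle of the leading edge of that paddle's blade, at half thickness (x = 80, z = 5 in its frame). Grip the paddle from above across the handle, e.g. at x = -25; fully home, about 8 of the blade and the whole handle stay outside the mouth. Absent with the paddle.
- stop_base: Fixed yellow housing of the emergency stop, 70 x 70 x 45 high; origin at the centre of its underside on the bench.
- stop_top (a point): Centre of the top of the red mushroom head: 83 above the bench when up, 75 when latched down. The head is round, 44 in diameter and 26 high, with upright sides that can be gripped; below it is a 12 gap (4 when down) to the housing.
- stop (a joint): Depth of the mushroom head in m: 0 up (released), 0.008 fully down (latched). Pushing it down takes 4 to 5 N against a light spring and a stiff friction latch, which holds it at whatever depth it is left, so push it and turn it all the way to its end stops.
- stop_turn (a joint): Angle of the mushroom head in rad, tied to its depth by a spiral cam: 0 when up, about 1.05 when down. The head turns anticlockwise (seen from above) as it goes down, and turning it clockwise by about 1.05 rad (60 degrees) raises it evenly by 8 mm to the top; about 0.03 N m is needed. Let the hand rise with it; end stops at both ends.
- rod_jar: Glass jar of coloured glass rods, 84 diameter, 100 high, rods up to about 230; bystander, origin at the centre of its underside.
- bead_dish: White ceramic dish, 100 diameter, 30 high; bystander, origin at the centre of its underside.
- tool_case: Black tool case with yellow catches, 100 x 160 x 124 high with its handle; bystander, origin at the centre of its underside.
There are look-alikes about, which are no part of the job. What is shaped like the paddle_blue but pink is not meant. Of the things that look like the stop_base, take the one that is nearest to the robot's base at the start.

How it is judged:
By the outcome, as a careful person would: the job done as asked, in the order asked, and still so for the second after the job is handed in, with the robot touching nothing.
Of paddle_wood, paddle_blue, paddle_orange, paddle_green only 3 to 4 are there at a start; the rules pass over those that are not, and their reading is None.
At some moment in a run one of paddle_wood, paddle_blue, paddle_orange, paddle_green may be knocked a few centimetres aside while the robot is not near it.
Once in a run the grip may slacken for a moment while it holds something.
It also fails if it takes over 210 s, if anything falls off the work surface, if the arm or the gripper's body presses on something with over 40 N, if the wrist force passes 120 N, or if a joint passes its speed limit or range.

## Working session

There is one attempt and no reset: what is moved stays moved. The work goes in short steps, each a Python script; the robot and the scene stay as the last script left them, time stands still between calls to the robot, and variables do not carry over. Pictures are saved under pics/ and viewed, at most 14 in all, crops included, and the job is handed in when it is done.

```bash
mkdir -p pics
python3 - <<'E'
from bench import r,effector,eyes,ticket
import cv2
for n in("scene","side","wrist"):
    im=eyes.read_camera(n); cv2.imwrite(f"pics/{n}0.png",im[:,:,::-1]); print(n,eyes.camera_model(n))
print(r.read_time_s(),r.read_tcp_pos(),r.read_orientation(),r.pinch_z)
a=cv2.imread("pics/scene0.png");b=cv2.imread("pics/side0.png")
E
```

```text
scene {'fovy': 44.56013200958921, 'cx': 281.7171494334183, 'cy': 215.14760970343784, 'origin': array([ 1.4781379 , -0.41750982,  1.29141002]), 'orientation': array([0.70739367, 0.00951373, 1.1885096 ])}
side {'fovy': 42.886184282513085, 'cx': 286.9386801675193, 'cy': 207.578798627272, 'origin': array([-0.55488952,  0.52601808,  1.35437095]), 'orientation': array([ 0.76146652, -0.01252939, -2.04181032])}
wrist {'fovy': 62.60045949110802, 'cx': 282.6267042344968, 'cy': 213.47813675106977, 'mount': array([[ 8.27432657e-06,  9.56920253e-01,  2.90350872e-01,
         7.39746387e-02],
       [ 9.99999997e-01, -3.05926460e-05,  7.23276492e-05,
        -1.52079541e-03],
       [ 7.80943939e-05,  2.90350870e-01, -9.56920251e-01,
        -1.42488240e-01],
       [ 0.00000000e+00,  0.00000000e+00,  0.00000000e+00,
         1.00000000e+00]])}
0.15 [ 0.18845154 -0.516525    0.23085424] [-3.14072703e+00 -6.30181523e-05  3.49764951e-01] 0.0187
```

View pics/scene0.png

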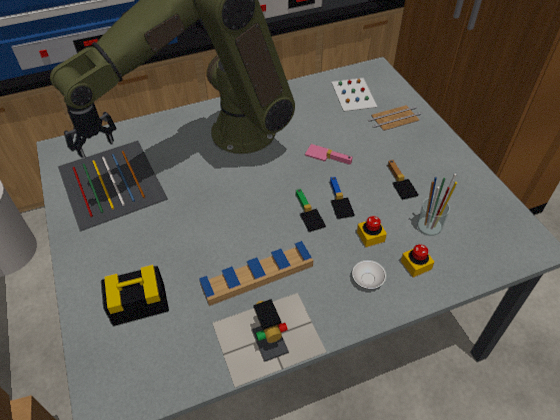

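View pics/side0.png

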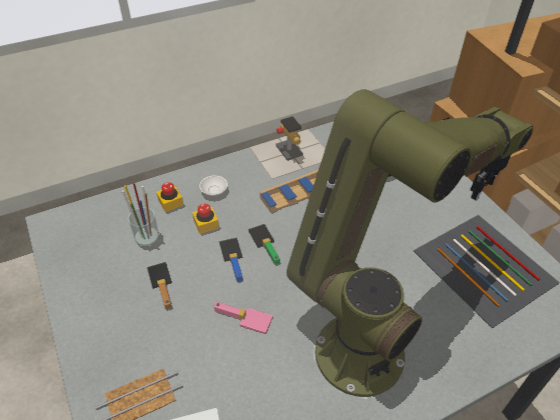

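The scene view shows green (310,208), blue (341,195) and orange/brown (400,178) paddles. It also shows the pink look-alike (328,154), the rack (258,270), and two stops at (372,230) and (419,258). The stop at (372,230) looks nearer the base. I'll confirm that with a crop and measurements.

```bash
cat > h.py <<'E'
import numpy as np, cv2
from scipy.spatial.transform import Rotation as Ro
from bench import r,effector,eyes,ticket
def cam(n):
    m=eyes.camera_model(n); f=210/np.tan(np.radians(m["fovy"])/2)
    if n=="wrist":
        T=np.eye(4);T[:3,:3]=Ro.from_euler("xyz",r.read_orientation()).as_matrix();T[:3,3]=r.read_tcp_pos()
        T=T@m["mount"]
    else:
        T=np.eye(4);T[:3,:3]=Ro.from_euler("xyz",m["orientation"]).as_matrix();T[:3,3]=m["origin"]
    return f,m["cx"],m["cy"],T
def plane(c,uv,z):
    f,cx,cy,T=c; uv=np.atleast_2d(np.asarray(uv,float))
    d=np.c_[(uv[:,0]-cx)/f,-(uv[:,1]-cy)/f,-np.ones(len(uv))]@T[:3,:3].T
    o=T[:3,3]; return o+d*((z-o[2])/d[:,2])[:,None]
def proj(c,P):
    f,cx,cy,T=c; p=(np.atleast_2d(P)-T[:3,3])@T[:3,:3]
    return np.c_[cx+f*p[:,0]/-p[:,2],cy+f*p[:,1]/p[:,2]]
H=dict(red=[(0,8),(172,180)],orange=[(9,18)],yellow=[(21,32)],green=[(50,80)],blue=[(102,122)])
def mask(im,col,s=120,v=50):
    h=cv2.cvtColor(im,cv2.COLOR_RGB2HSV); m=np.zeros(h.shape[:2],np.uint8)
    for a,b in H[col]: m|=cv2.inRange(h,(a,s,v),(b,255,255))
    return m
def blobs(m,amin=15):
    n,l,st,c=cv2.connectedComponentsWithStats(m); return [(c[i].round(1).tolist(),int(st[i,4]),st[i,:4].tolist(),l==i) for i in range(1,n) if st[i,4]>=amin]
E
python3 - <<'E'
from h import *
a=cv2.imread("pics/scene0.png");b=cv2.imread("pics/side0.png")
x=cv2.resize(a[145:295,290:470],None,fx=2.2,fy=2.2,interpolation=3); y=cv2.resize(b[170:320,130:305],None,fx=2.2,fy=2.2,interpolation=3)
cv2.imwrite("pics/crop1.png",np.hstack([x,y]))
for n in("scene","side"):
    c=cam(n); im=cv2.imread(f"pics/{n}0.png")[:,:,::-1].copy()
    for col in H:
        for q in blobs(mask(im,col)):
            print(n,col,q[:3],plane(c,q[0],{"red":.075,"orange":.026,"green":.026,"blue":.026}.get(col,.045))[0].round(3))
E
```

```text
scene red ([300.1, 0.4], 17, [296, 0, 11, 2]) [-0.732  0.555  0.075]
scene red ([262.9, 7.4], 31, [260, 5, 6, 7]) [-0.738  0.364  0.075]
scene red ([89.6, 41.8], 68, [83, 38, 15, 8]) [-0.75  -0.45   0.075]
scene red ([43.5, 53.1], 52, [39, 50, 10, 8]) [-0.736 -0.648  0.075]
scene red ([82.3, 191.8], 132, [73, 167, 20, 50]) [ 0.168 -0.605  0.075]
scene red ([442.7, 200.7], 46, [437, 187, 12, 28]) [0.648 0.457 0.075]
scene red ([373.0, 223.4], 167, [366, 216, 15, 15]) [0.647 0.207 0.075]
scene red ([419.8, 252.2], 187, [412, 244, 16, 16]) [0.795 0.281 0.075]
scene red ([282.5, 326.9], 67, [278, 323, 10, 10]) [ 0.869 -0.183  0.075]
scene orange ([468.6, 77.4], 27901, [273, 0, 287, 209]) [0.063 0.983 0.026]
scene orange ([208.4, 76.8], 287, [196, 50, 24, 49]) [-0.363 -0.025  0.026]
scene orange ([151.5, 90.8], 3750, [94, 57, 111, 65]) [-0.359 -0.269  0.026]
scene orange ([27.3, 142.5], 4801, [0, 88, 73, 122]) [-0.221 -0.768  0.026]
scene orange ([389.0, 111.2], 92, [372, 106, 36, 11]) [0.133 0.563 0.026]
scene orange ([393.7, 116.2], 165, [376, 110, 37, 13]) [0.167 0.565 0.026]
scene ora
[... 3439 characters left out ...]
5, [193, 207, 26, 27]) [0.613 0.215 0.045]
side yellow ([492.4, 262.4], 223, [461, 234, 64, 57]) [ 0.058 -0.52   0.045]
side yellow ([266.1, 240.2], 15, [264, 239, 5, 4]) [0.451 0.07  0.045]
side yellow ([160.7, 281.2], 21, [158, 279, 6, 5]) [0.447 0.42  0.045]
side yellow ([241.5, 312.0], 16, [240, 310, 4, 5]) [0.241 0.248 0.045]
side green ([271.4, 250.6], 99, [265, 242, 14, 19]) [0.419 0.067 0.026]
side blue ([306.2, 183.7], 101, [299, 178, 14, 14]) [ 0.641 -0.179  0.026]
side blue ([287.7, 191.8], 111, [281, 185, 15, 14]) [ 0.633 -0.101  0.026]
side blue ([268.6, 198.9], 76, [262, 192, 13, 14]) [ 0.632 -0.025  0.026]
side blue ([236.0, 267.2], 117, [231, 257, 11, 23]) [0.409 0.194 0.026]
```

View pics/crop1.png

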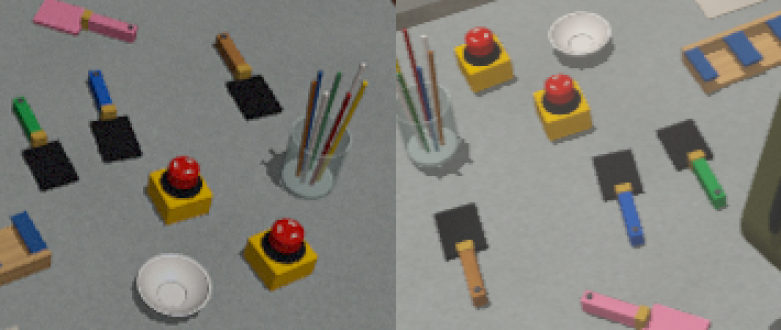

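Stop candidates:
- (373,223), which projects to about (0.64, 0.21), 0.68 m from the base.
- (420,252), which projects to about (0.79, 0.28), 0.84 m from the base.

The first is nearer, and the crop confirms it is a mushroom on a yellow housing. Three paddles are present: green, blue and orange/wood. The pink one is not part of the job. Next I'll move over the stop and look.

Run:
```python
from h import *
r.goto([.60,.19,.30],[np.pi,0,0]); effector.gripper_close()
c=cam("wrist"); im=eyes.read_camera("wrist"); cv2.imwrite("pics/w1.png",im[:,:,::-1])
for q in blobs(mask(im,"red"),100):
    (u,v),R=cv2.minEnclosingCircle(cv2.findNonZero(q[3].astype(np.uint8))); print(q[:3],u,v,R,plane(c,(u,v),.075).round(4))
for col in("yellow","green","blue","orange"):
  for q in blobs(mask(im,col),60): print(col,q[:3],plane(c,q[0],.026).round(4))
print(r.read_time_s(),r.read_force())
```

```text
([188.2, 2.6], 166, [172, 0, 32, 8]) 187.5 0.0 15.500100135803223 [[0.7708 0.2805 0.075 ]]
([41.7, 77.8], 607, [0, 63, 94, 31]) 46.5 78.0 48.85959243774414 [[0.7026 0.4261 0.075 ]]
([265.8, 141.1], 1423, [244, 119, 44, 45]) 265.8954162597656 141.23281860351562 22.332319259643555 [[0.6409 0.209  0.075 ]]
yellow ([199.1, 19.3], 1436, [160, 0, 74, 36]) [[0.7655 0.2814 0.026 ]]
yellow ([35.9, 84.0], 191, [0, 77, 78, 16]) [[0.7001 0.4706 0.026 ]]
yellow ([267.7, 136.4], 1511, [238, 107, 61, 63]) [[0.6421 0.2091 0.026 ]]
green ([372.1, 293.8], 568, [362, 274, 21, 39]) [[0.4333 0.0701 0.026 ]]
blue ([526.7, 144.3], 1793, [507, 114, 41, 62]) [[ 0.633  -0.0985  0.026 ]]
blue ([462.4, 146.9], 1255, [450, 117, 27, 61]) [[ 0.6299 -0.0226  0.026 ]]
blue ([46.0, 135.3], 346, [0, 121, 97, 29]) [[0.6434 0.4704 0.026 ]]
orange ([502.7, 136.3], 4354, [441, 104, 119, 72]) [[ 0.6423 -0.0683  0.026 ]]
orange ([41.2, 123.0], 473, [3, 115, 90, 19]) [[0.6574 0.4733 0.026 ]]
orange ([116.2, 303.0], 918, [105, 277, 22, 54]) [[0.4191 0.419  0.026 ]]
3.85 [0.73693574 0.39880383 0.36659785]
```

View pics/w1.png

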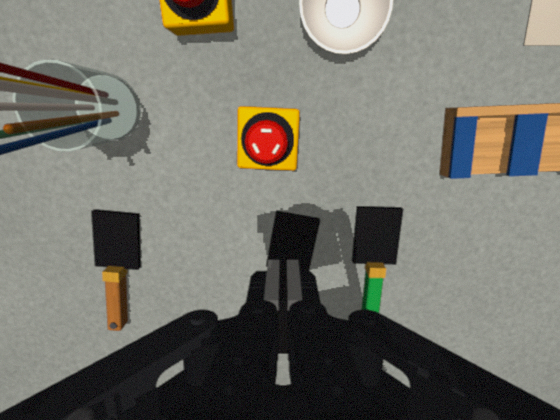

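The wrist view shows the stop head at (266,141), which gives (0.641, 0.209). The green and orange paddles are clear of it. Pressing now.

Run:
```python
from h import *
r.goto([.641,.2085,.12],[np.pi,0,0]); r.move_straight([.641,.2085,.088],max_speed=.06)
f0=r.read_force()[2]
for z in np.arange(.085,.068,-.001):
    r.move_straight([.641,.2085,z],max_speed=.02); F=r.read_force()[2]-f0; print(round(z,4),r.read_tcp_pos()[2].round(4),F.round(1))
    if F>15: break
r.move_straight([.641,.2085,.12],max_speed=.1)
r.goto([.56,.2085,.30],[np.pi,0,0])
c=cam("wrist"); im=eyes.read_camera("wrist"); cv2.imwrite("pics/w2.png",im[:,:,::-1])
for q in blobs(mask(im,"red"),1000):
    (u,v),R=cv2.minEnclosingCircle(cv2.findNonZero(q[3].astype(np.uint8))); print(q[:3],u,v,R,plane(c,(u,v),.075).round(4))
print(r.read_time_s(),r.read_joint_positions())
```

```text
0.085 0.085 -0.3
0.084 0.084 -0.0
0.083 0.0831 0.0
0.082 0.0825 4.8
0.081 0.0816 4.5
0.08 0.0807 5.1
0.079 0.0797 4.9
0.078 0.0787 6.5
0.077 0.0777 5.7
0.076 0.0768 5.6
0.075 0.0758 6.0
0.074 0.0749 6.2
0.073 0.0748 12.9
0.072 0.0747 20.7
([283.3, 100.4], 1515, [261, 77, 45, 47]) 283.0 100.26087188720703 23.282451629638672 [[0.641  0.2092 0.075 ]]
10.3417 [ 2.94797850e-01  3.71944204e-01  1.27354316e+00 -3.64526512e-05
  1.49978333e+00  1.86581789e+00]
```

Latched: the hard end stop came at TCP z 0.0748 with force rising to 20 N. Next I'll locate the rack and paddles with the wrist camera.

```bash
cat >> h.py <<'E'
def rack(im,c):
    P=[];fr=[];ht=[]
    for q in blobs(mask(im,"blue",100,30),400):
        p=plane(c,q[0],.032)[0]
        if p[0]>.58 and p[1]<.02:
            k=cv2.findContours(q[3].astype(np.uint8),0,2)[0][0]; P.append(p[:2])
            X=plane(c,k[:,0],.032); fr.append((X[:,0].min(),X[:,0].max(),X[:,1].min(),X[:,1].max()))
    return np.array(P),np.array(fr)
def paddle(im,c,col):
    """blade+handle of a paddle lying on the bench -> origin xy, yaw, rect size"""
    best=None
    hs=[(q[1],q) for q in blobs(cv2.morphologyEx(mask(im,col,110,40),cv2.MORPH_OPEN,np.ones((3,3))),200) if 2<max(q[2][2:])/10 and q[1]<2500]
    for _,h in hs:
        ph=plane(c,h[0],.026)[0][:2]
        for b in blobs((im.max(2)<48).astype(np.uint8),800):
            k=cv2.findContours(b[3].astype(np.uint8),0,2)[0]; k=max(k,key=cv2.contourArea)
            X=plane(c,k[:,0],.010)[:,:2].astype(np.float32); (bx,by),(w,l),a=cv2.minAreaRect(X); w,l=sorted((w,l))
            d=np.array([bx,by])-ph
            if abs(w-.06)<.008 and abs(l-.08)<.010 and .05<np.hypot(*d)<.12:
                yaw=np.arctan2(d[1],d[0]); e=np.radians(a)-yaw; e-=np.round(e/(np.pi/2))*np.pi/2; 
                best=dict(blade=(round(bx,4),round(by,4)),handle=ph.round(4),yaw=yaw,yaw_rect=yaw+e,size=(round(w,4),round(l,4)),dist=np.hypot(*d))
    return best
def look(x,y,z=.30,yaw=0,save=None):
    r.goto([x,y,z],[np.pi,0,yaw]); r.wait(.2); c=cam("wrist"); im=eyes.read_camera("wrist")
    if save: cv2.imwrite(f"pics/{save}.png",im[:,:,::-1])
    return im,c
E
python3 - <<'E'
from h import *
effector.ungrasp()
im,c=look(.44,.27,save="lb"); print("blue",paddle(im,c,"blue")); print("orange",paddle(im,c,"orange"))
im,c=look(.44,-.04,save="lg"); print("green",paddle(im,c,"green"))
im,c=look(.54,-.17,save="lr"); P,fr=rack(im,c); print(P.round(4),fr.round(4)); print(r.read_time_s())
E
python3 -c "
import cv2,numpy as np
a=[cv2.resize(cv2.imread(f'pics/{n}.png'),(400,300)) for n in('lb','lg','lr')]
cv2.imwrite('pics/m1.png',np.vstack([np.hstack(a[:2]),np.hstack([a[2],a[2]*0])]))"
```

```text
blue {'blade': (0.4999, 0.1795), 'handle': array([0.4141, 0.1965]), 'yaw': np.float64(-0.19559340149514254), 'yaw_rect': np.float64(-0.17805921679880682), 'size': (0.0586, 0.0777), 'dist': np.float64(0.08745394664008808)}
orange {'blade': (0.5032, 0.4148), 'handle': array([0.4188, 0.4209]), 'yaw': np.float64(-0.07297008628595142), 'yaw_rect': np.float64(-0.09497777869409524), 'size': (0.0603, 0.0781), 'dist': np.float64(0.08461859764504544)}
green {'blade': (0.5095, 0.0638), 'handle': array([0.423 , 0.0645]), 'yaw': np.float64(-0.008078248090850023), 'yaw_rect': np.float64(-0.016214789455001898), 'size': (0.0598, 0.0786), 'dist': np.float64(0.08642479703095465)}
[[ 0.6431 -0.3298]
 [ 0.6398 -0.2551]
 [ 0.6366 -0.1758]
 [ 0.6334 -0.0965]
 [ 0.6304 -0.0218]] [[ 0.6057  0.6768 -0.3435 -0.316 ]
 [ 0.6034  0.6747 -0.2726 -0.2375]
 [ 0.5999  0.6706 -0.1934 -0.1582]
 [ 0.5965  0.6675 -0.1142 -0.0781]
 [ 0.5942  0.6644 -0.0349 -0.0085]]
14.3583
```

View pics/m1.png

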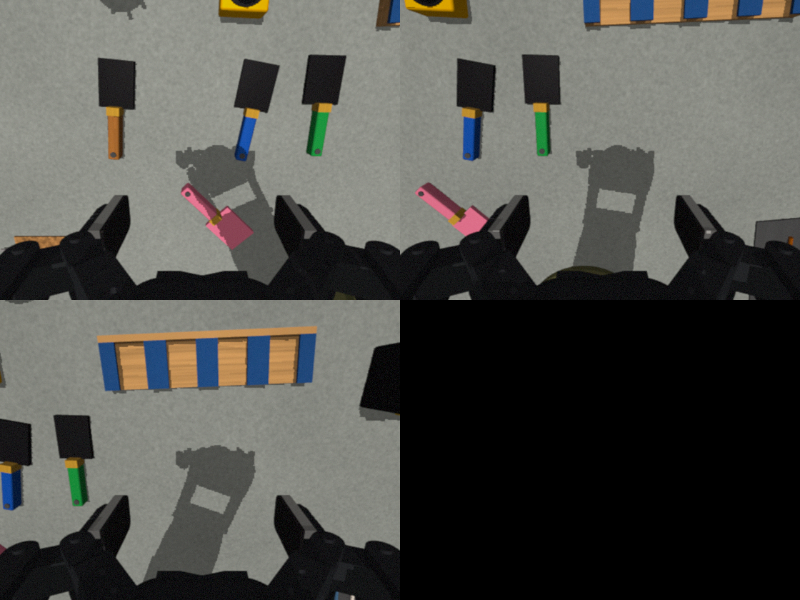

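The view confirms the poses: in the top-left panel orange is at (117,85), blue at (257,85) and green at (325,80), and in the bottom panel the rack is at (207,360). The fit gives rack yaw +0.041 and mid lip (0.6366, -0.1758). I'll grasp green now.

```bash
cat >> h.py <<'E'
RY=.0412; EX=np.array([np.cos(RY),np.sin(RY)]); EY=np.array([-EX[1],EX[0]]); RO=np.array([.6366,-.1758])+.005*EX
ZG=.004
def pick(p,gx=-.025,squeeze=80):
    yaw=(p["yaw"]+p["yaw_rect"])/2; d=np.array([np.cos(yaw),np.sin(yaw)]); g=np.array(p["blade"])+(gx-.04)*d
    o=[np.pi,0,yaw]; r.goto([*g,.12],o); r.move_straight([*g,ZG],o,max_speed=.08)
    effector.gripper_close(squeeze); w=r.read_grip_width(); print("grip",w,r.read_gripper_force(),"tcp",r.read_tcp_pos().round(4),"yaw",yaw)
    r.move_straight([*g,.15],o,max_speed=.08); print("after lift",r.read_grip_width(),r.read_gripper_force(),"t",r.read_time_s())
def held(save):
    c=cam("wrist"); im=eyes.read_camera("wrist"); cv2.imwrite(f"pics/{save}.png",im[:,:,::-1]); return im,c
E
python3 - <<'E'
from h import *
im,c=look(.44,-.04); p=paddle(im,c,"green"); print(p); pick(p); 
q=RO-.15*EX+(-.04)*EY
r.goto([*q,.15],[np.pi,0,RY]); held("hg"); print(r.read_tcp_pos(),r.read_joint_positions().round(3))
E
```

```text
{'blade': (0.5094, 0.0638), 'handle': array([0.4226, 0.0645]), 'yaw': np.float64(-0.007563066242769055), 'yaw_rect': np.float64(-0.02902792324964556), 'size': (0.0596, 0.0787), 'dist': np.float64(0.08676831538045958)}
grip 0.018428292688808957 78.92244815826416 tcp [0.4446 0.065  0.0043] yaw -0.018295494746207307
after lift 0.018569013349852656 78.14613819122314 t 20.35
[ 0.49359352 -0.22048029  0.15003586] [-0.488  0.36   1.64   0.     1.142  1.04 ]
```

View pics/hg.png

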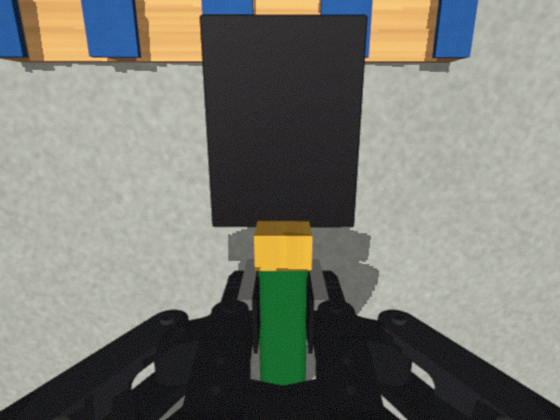

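The held blade is clearly visible, with tip corners near (202,15) and (365,15). I'll compute the blade's pose in the hand with solvePnP.

```bash
cat >> h.py <<'E'
def blade_in_tool(im):
    """pose of the held paddle in the tool frame from the four top corners of the blade"""
    m=eyes.camera_model("wrist"); f=210/np.tan(np.radians(m["fovy"])/2)
    b=[q for q in blobs((im.max(2)<60).astype(np.uint8),8000) if q[2][1]<120 and q[2][1]+q[2][3]<300]
    k=max(cv2.findContours(b[0][3].astype(np.uint8),0,2)[0],key=cv2.contourArea)
    q=cv2.approxPolyN(k,4)[0].astype(float); q=q[np.argsort(q[:,1])]; t=q[:2][np.argsort(q[:2,0])]; w=q[2:][np.argsort(q[2:,0])]
    img=np.vstack([t,w]); obj=np.array([[.08,.03,.01],[.08,-.03,.01],[0,.03,.01],[0,-.03,.01]])
    K=np.array([[f,0,m["cx"]],[0,f,m["cy"]],[0,0,1]]); ok,rv,tv=cv2.solvePnP(obj,img,K,None)
    e=cv2.projectPoints(obj,rv,tv,K,None)[0][:,0]-img
    T=np.eye(4);T[:3,:3]=cv2.Rodrigues(rv)[0];T[:3,3]=tv[:,0]; T=m["mount"]@np.diag([1,-1,-1,1])@T
    x=T[:3,0]; return dict(px=img.round(1).tolist(),err=np.abs(e).max(),org=T[:3,3].round(4),yaw=np.arctan2(-x[1],x[0]),droop=np.arcsin(x[2]),roll=T[2,1])
E
python3 - <<'E'
from h import *
im=cv2.imread("pics/hg.png")[:,:,::-1].copy(); print(blade_in_tool(im))
# rack cross-check from this view
E
```

```text
{'px': [[200.0, 15.0], [367.0, 15.0], [213.0, 226.0], [353.0, 226.0]], 'err': np.float64(0.32838776171121253), 'org': array([ 0.0257, -0.0013,  0.0071]), 'yaw': np.float64(-0.001165685318737187), 'droop': np.float64(-0.00501210402515838), 'roll': np.float64(0.0008166549958857015)}
```

```bash
cat >> h.py <<'E'
def pre(bay,z=.018):
    """tip ~10 mm in front of the mouth; returns lateral offset blade - bay in rack frame"""
    yb=-.12+.08*bay; q=RO-.160*EX+yb*EY; o=[np.pi,0,RY]
    r.goto([*q,.12],o); r.move_straight([*q,z],o,max_speed=.08); r.wait(.2)
    im,c=held(f"pre{bay}"); b=blade_in_tool(im); print(b)
    L=[]
    for s in blobs(mask(im,"blue",100,30),150):
        k=max(cv2.findContours(s[3].astype(np.uint8),0,2)[0],key=cv2.contourArea)[:,0]; X=(plane(c,k,.032)[:,:2]-RO)@np.c_[EX,EY]
        print("lip",X.min(0).round(4),X.max(0).round(4))
    T=c[3]@np.linalg.inv(eyes.camera_model("wrist")["mount"]); P=T@np.r_[b["org"],1]; pb=(P[:2]-RO)@np.c_[EX,EY]
    print("blade org in rack frame",pb.round(4),"bay",yb)
E
python3 - <<'E'
from h import *
pre(1); print(r.read_time_s(),r.read_force())
E
```

```text
{'px': [[200.0, 15.0], [366.0, 15.0], [213.0, 225.0], [353.0, 226.0]], 'err': np.float64(0.3735535332351674), 'org': array([ 0.0258, -0.0013,  0.0072]), 'yaw': np.float64(-0.0008971528280125627), 'droop': np.float64(0.003985923179156856), 'roll': np.float64(0.011945489300282077)}
blade org in rack frame [-0.1341 -0.0388] bay -0.039999999999999994
23.45 [ 0.43554057 -0.15341011 -1.9063924 ]
```

View pics/pre1.png

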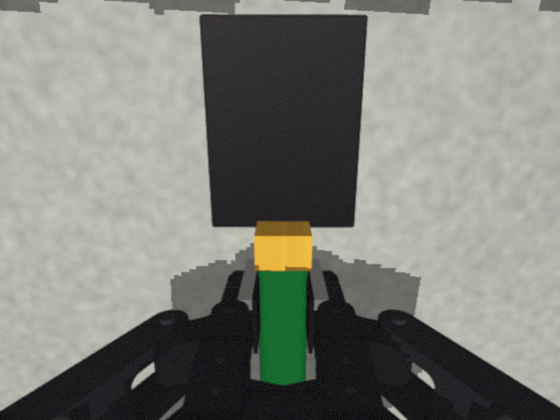

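Run:
```python
from h import *
print(((r.read_tcp_pos()[:2]-RO)@np.c_[EX,EY]).round(4),r.read_orientation())
r.move_straight([*(RO-.165*EX-.04*EY),.10],max_speed=.1); r.wait(.5)
print(((r.read_tcp_pos()[:2]-RO)@np.c_[EX,EY]).round(4),r.read_orientation())
im,c=held("hg2"); print(blade_in_tool(im)["org"])
m=mask(im,"blue",100,30)
T=c[3]@np.linalg.inv(eyes.camera_model("wrist")["mount"])
for row in range(0,420,6):
    k=np.flatnonzero(np.diff((m[row]>0).astype(int))); 
    if len(k)>1:
        X=plane(c,np.c_[k+.5,np.full(len(k),row)],.032); print(row,k.tolist(),((X[:,:2]-RO)@np.c_[EX,EY]).round(4).tolist())
```

```text
[-0.1599 -0.04  ] [ 3.14140406e+00 -3.13506784e-04  4.11813827e-02]
[-0.165 -0.04 ] [-3.14151907e+00  9.27306529e-05  4.11989315e-02]
[ 0.0263 -0.001   0.0095]
0 [31, 97, 179, 242, 327, 390, 473, 521] [[-0.0358, 0.0961], [-0.0358, 0.0607], [-0.0358, 0.0168], [-0.0358, -0.017], [-0.0358, -0.0626], [-0.0358, -0.0964], [-0.0358, -0.1409], [-0.0358, -0.1666]]
6 [32, 98, 180, 243, 327, 390, 472, 520] [[-0.0386, 0.0962], [-0.0386, 0.0606], [-0.0386, 0.0165], [-0.0386, -0.0175], [-0.0386, -0.0627], [-0.0386, -0.0966], [-0.0386, -0.1408], [-0.0386, -0.1666]]
12 [33, 98, 181, 243, 327, 389, 471, 519] [[-0.0415, 0.0962], [-0.0415, 0.0611], [-0.0415, 0.0162], [-0.0415, -0.0174], [-0.0415, -0.0628], [-0.0415, -0.0963], [-0.0415, -0.1407], [-0.0415, -0.1667]]
390 [68, 69] [[-0.2944, 0.1228], [-0.2944, 0.1221]]
408 [27, 28, 88, 89] [[-0.3115, 0.1574], [-0.3115, 0.1566], [-0.3115, 0.1106], [-0.3115, 0.1098]]
```

```bash
cat >> h.py <<'E'
def insert(bay,dy=-.001,z=.018,tip=.1055):
    yb=-.12+.08*bay+dy; o=[np.pi,0,RY]; P=lambda x,zz:[*(RO+x*EX+yb*EY),zz]
    r.goto(P(-.165,.10),o); r.move_straight(P(-.165,z),o,max_speed=.08); r.wait(.3); f0=r.read_force(); home=.031-tip
    xs=list(np.arange(-.155,home-.006,.01))+list(np.arange(home-.006,home+.008,.001))
    for x in xs:
        r.move_straight(P(x,z),o,max_speed=.04 if x<home-.007 else .02); F=r.read_force()-f0; fx=-F[:2]@EX
        if x>home-.007 or np.abs(F).max()>4: print("x",round(x,4),"act",((r.read_tcp_pos()[:2]-RO)@EX).round(4),"fx",fx.round(1),"fy",(F[:2]@EY).round(1),"fz",F[2].round(1),"w",round(r.read_grip_width(),4))
        if fx>12: break
    return x,fx,f0
def release(bay,x,f0,dy=-.001,z=.018):
    yb=-.12+.08*bay+dy; o=[np.pi,0,RY]; P=lambda zz:[*(RO+x*EX+yb*EY),zz]
    for zz in np.arange(z-.001,z-.008,-.001):
        r.move_straight(P(zz),o,max_speed=.02); fz=r.read_force()[2]-f0[2]; 
        if fz>3: break
    print("down",round(zz,4),fz); effector.ungrasp(); r.move_straight(P(.12),o,max_speed=.1); print("t",r.read_time_s())
E
python3 - <<'E'
from h import *
x,fx,f0=insert(1); print(x,fx,f0,r.read_time_s())
E
```

```text
x -0.0805 act -0.0805 fx 0.7 fy 0.3 fz -0.1 w 0.0185
x -0.0795 act -0.0795 fx 0.0 fy -0.3 fz -0.1 w 0.0189
x -0.0785 act -0.0785 fx -0.7 fy -0.2 fz -0.9 w 0.0186
x -0.0775 act -0.0774 fx 1.5 fy 0.4 fz -1.3 w 0.0183
x -0.0765 act -0.0764 fx 0.0 fy -0.7 fz 0.0 w 0.0185
x -0.0755 act -0.0755 fx 1.0 fy 0.2 fz -1.0 w 0.0185
x -0.0745 act -0.0753 fx 6.6 fy -1.1 fz 1.9 w 0.0185
x -0.0735 act -0.0753 fx 14.4 fy -0.2 fz 3.3 w 0.0185
-0.0735 14.419561781998425 [ 0.430104    0.14191365 -1.39044615] 32.025
```

Contact came within 1 mm of the expected home position. I'll release, check, and re-locate blue.

Run:
```python
from h import *
release(1,-.0742,[.43,.14,-1.39])
im,c=look(.54,-.17,save="chk1")
im,c=look(.44,.27,save="lb2"); print("blue",paddle(im,c,"blue")); print("orange",paddle(im,c,"orange"),r.read_time_s())
a=[cv2.resize(cv2.imread(f'pics/{n}.png'),(400,300)) for n in('chk1','lb2')]; cv2.imwrite('pics/m2.png',np.hstack(a))
```

```text
down 0.017 3.1291380444208903
t 34.1167
blue {'blade': (0.5296, 0.1877), 'handle': array([0.4446, 0.2056]), 'yaw': np.float64(-0.20761456888391144), 'yaw_rect': np.float64(-0.19116769515834026), 'size': (0.0586, 0.0782), 'dist': np.float64(0.08692955031669475)}
orange {'blade': (0.5034, 0.4146), 'handle': array([0.4178, 0.4213]), 'yaw': np.float64(-0.07743302365934088), 'yaw_rect': np.float64(-0.10134153527689435), 'size': (0.0606, 0.0779), 'dist': np.float64(0.08590474237336276)} 37.05
```

View pics/m2.png

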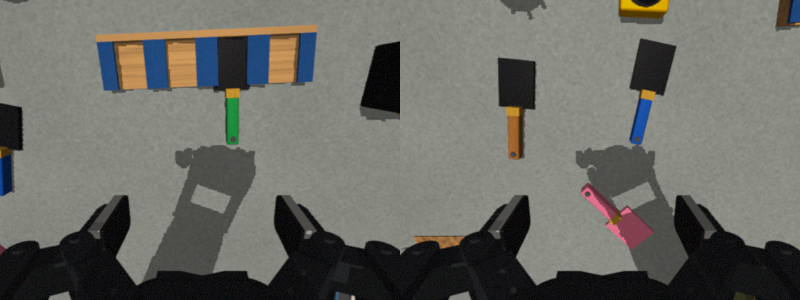

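Green is home in bay 1 (left panel, 232,65). Blue has been knocked about 3 cm to (0.530, 0.188) and is re-measured. Picking blue for bay 2.

```bash
sed -i 's/if fz>3: break/if fz>8: break/' h.py
cat >> h.py <<'E'
def store(col,bay,lx,ly):
    im,c=look(lx,ly); p=paddle(im,c,col); print(p); pick(p)
    yb=-.12+.08*bay; r.goto([*(RO-.165*EX+yb*EY),.12],[np.pi,0,RY]); r.wait(.3)
    im,c=held("h_"+col); b=blade_in_tool(im); print(b,r.read_grip_width())
    assert abs(b["org"][1]+.0013)<.0015 and abs(b["yaw"])<.025 and abs(b["droop"])<.04 and abs(b["org"][0]-.026)<.006 and abs(b["org"][2]-.008)<.003, "grip off"
    t=.1055+b["org"][0]-.0258; x,fx,f0=insert(bay,tip=t); assert fx>12 and abs(x-(.031-t))<.0035,"not home?"
    release(bay,x-.0008,f0); im,c=look(.54,-.17,save="chk_"+col)
E
python3 - <<'E'
from h import *
store("blue",2,.44,.27); print(r.read_time_s())
E
```

```text
{'blade': (0.5295, 0.1877), 'handle': array([0.4444, 0.2056]), 'yaw': np.float64(-0.20673384242027198), 'yaw_rect': np.float64(-0.19401354909919893), 'size': (0.0583, 0.0784), 'dist': np.float64(0.08697596718140015)}
grip 0.018332119812957088 79.45013880729675 tcp [0.466  0.2007 0.0043] yaw -0.20037369575973546
after lift 0.018639450238453113 78.52978706359863 t 42.55
{'px': [[200.0, 13.0], [496.0, -8.0], [213.0, 224.0], [352.0, 225.0]], 'err': np.float64(17.382907382866904), 'org': array([ 0.0397, -0.0007, -0.0111]), 'yaw': np.float64(-0.1921590525570729), 'droop': np.float64(-0.7259344782392768), 'roll': np.float64(-0.29739927751349043)} 0.018345034408065987Traceback (most recent call last):
  File "<stdin>", line 2, in <module>
  File "h.py", line 102, in store
    assert abs(b["org"][1]+.0013)<.0015 and abs(b["yaw"])<.025 and abs(b["droop"])<.04 and abs(b["org"][0]-.026)<.006 and abs(b["org"][2]-.008)<.003, "grip off"
           ^^^^^^^^^^^^^^^^^^^^^^^^^^^^^^^^^^^^^^^^^^^^^^^^^^^^^^^^^^^^^^^^^^^^^^^^^^^^^^^^^^^^^^^^^^^^^^^^^^^^^^^^^^^^^^^^^^^^^^^^^^^^^^^^^^^^^^^^^
AssertionError: grip off
```

The assert tripped because the green blade in the rack merged with the held blade's mask; the other three corners match. I'll measure farther back.

```bash
sed -i 's/r.goto(\[\*(RO-.165\*EX+yb\*EY),.12\]/r.goto([*(RO-.225*EX+yb*EY),.12]/' h.py
python3 - <<'E'
s=open("h.py").read()
s=s.replace('pick(p)\n    yb','pick(p); place(col,bay)\ndef place(col,bay):\n    yb'); open("h.py","w").write(s)
E
python3 - <<'E'
from h import *
place("blue",2); print(r.read_time_s())
E
```

```text
{'px': [[202.0, 13.0], [368.0, 14.0], [213.0, 224.0], [353.0, 225.0]], 'err': np.float64(0.4127274103366858), 'org': array([ 0.0262, -0.0012,  0.0072]), 'yaw': np.float64(-0.007735884075573373), 'droop': np.float64(0.005440608774875765), 'roll': np.float64(0.005116847720323343)} 0.018509294875287415
x -0.0809 act -0.0809 fx 0.2 fy -0.1 fz -1.3 w 0.0181
x -0.0799 act -0.0799 fx -1.3 fy 0.6 fz -1.9 w 0.0187
x -0.0789 act -0.0789 fx 0.2 fy 0.2 fz -1.0 w 0.0185
x -0.0779 act -0.0779 fx 1.1 fy 0.8 fz -0.6 w 0.0186
x -0.0769 act -0.0769 fx 0.6 fy -0.0 fz -1.7 w 0.0182
x -0.0759 act -0.0759 fx 1.6 fy -0.3 fz -1.0 w 0.0183
x -0.0749 act -0.0759 fx 7.6 fy -2.2 fz 1.0 w 0.0185
x -0.0739 act -0.0758 fx 14.5 fy -1.9 fz 2.0 w 0.0185
down 0.014 8.898600893028757
t 54.9083
55.925
```

Run:
```python
from h import *
store("orange",3,.44,.27); print(r.read_time_s())
a=[cv2.resize(cv2.imread(f'pics/{n}.png'),(400,300)) for n in('chk_blue','chk_orange')]; cv2.imwrite('pics/m3.png',np.hstack(a))
```

```text
{'blade': (0.503, 0.4148), 'handle': array([0.4175, 0.4213]), 'yaw': np.float64(-0.07566375908541025), 'yaw_rect': np.float64(-0.10048266582534361), 'size': (0.0609, 0.0788), 'dist': np.float64(0.08574378699070904)}
grip 0.01854758773875608 78.90498518943787 tcp [0.4384 0.4207 0.0043] yaw -0.08807321245537693
after lift 0.018010205128082442 78.29721450805664 t 62.95
{'px': [[199.0, 15.0], [366.0, 14.0], [212.0, 225.0], [353.0, 226.0]], 'err': np.float64(0.06039652899863768), 'org': array([ 0.0259, -0.0014,  0.0067]), 'yaw': np.float64(0.00015398914205919353), 'droop': np.float64(0.0037087104301353987), 'roll': np.float64(0.022194735391542233)} 0.01847722484279219
x -0.0806 act -0.0806 fx -0.1 fy -0.4 fz 0.8 w 0.0186
x -0.0796 act -0.0796 fx -0.0 fy -0.8 fz 0.7 w 0.0185
x -0.0786 act -0.0786 fx -0.4 fy 0.8 fz -0.1 w 0.0183
x -0.0776 act -0.0776 fx -0.8 fy 0.8 fz 0.2 w 0.0185
x -0.0766 act -0.0765 fx 0.2 fy -0.5 fz -0.0 w 0.0184
x -0.0756 act -0.0756 fx -0.6 fy 0.5 fz 0.1 w 0.0186
x -0.0746 act -0.0755 fx 5.0 fy 1.0 fz 1.5 w 0.0184
x -0.0736 act -0.0754 fx 13.5 fy 1.3 fz 5.7 w 0.0184
down 0.014 10.237498750888912
t 75.0917
76.2
```

View pics/m3.png

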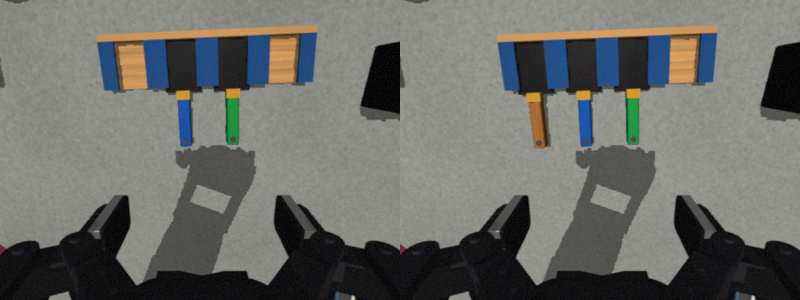

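All three are in. Orange (537,120 in the right panel) looks slightly skewed, so I'll measure how far home each one is.

```bash
cat >> h.py <<'E'
def homecheck(im,c):
    for col in("orange","blue","green"):
        for q in blobs(cv2.morphologyEx(mask(im,col,110,40),cv2.MORPH_OPEN,np.ones((3,3))),200):
            k=max(cv2.findContours(q[3].astype(np.uint8),0,2)[0],key=cv2.contourArea)
            X=((plane(c,k[:,0],.036)[:,:2]-RO)@np.c_[EX,EY]).astype(np.float32)
            if q[1]<3000 and X[:,0].max()<-.04 and X[:,0].min()>-.17 and abs(X[:,1]).max()<.2:
                vx,vy,_,_=cv2.fitLine(X,2,0,.01,.01).ravel(); print(col,q[1],"x",X[:,0].min().round(4),X[:,0].max().round(4),"y",X.mean(0)[1].round(4),"skew",np.arctan(vy/vx).round(3))
E
python3 - <<'E'
from h import *
for n,x,y in(("f1",.50,-.10),("f2",.50,-.17)):
    im,c=look(x,y,.25,save=n); homecheck(im,c)
print(r.read_time_s())
E
python3 -c "
import cv2
cv2.imwrite('pics/f1c.png',cv2.resize(cv2.imread('pics/f1.png')[0:230,80:480],None,fx=2,fy=2,interpolation=3))"
```

```text
orange 1463 x -0.1387 -0.0609 y 0.1196 skew 0.021
blue 1431 x -0.1387 -0.0614 y 0.0431 skew -0.021
green 1755 x -0.1386 -0.0617 y -0.0335 skew 0.002
orange 1723 x -0.1383 -0.0606 y 0.1151 skew -0.073
blue 1443 x -0.1383 -0.0616 y 0.0407 skew -0.018
green 1502 x -0.1389 -0.0615 y -0.0351 skew 0.04
77.55
```

View pics/f1c.png

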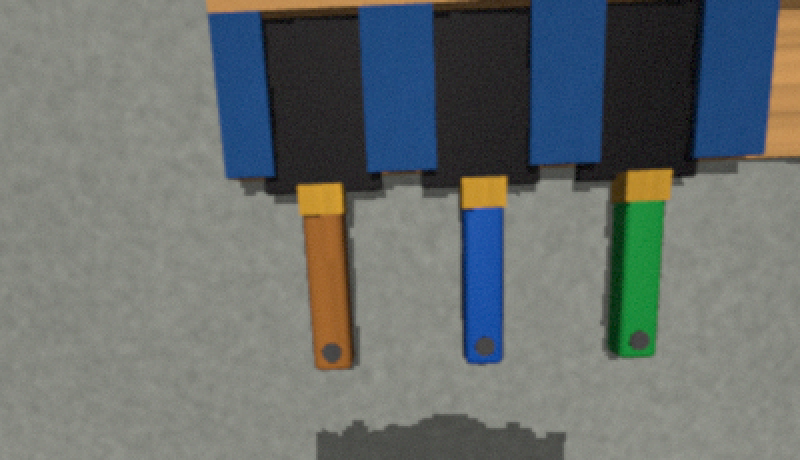

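All three handle ends sit at rack x = -0.1385, against -0.139 nominal for fully home. Now I'll turn the stop clockwise, letting the hand rise with it.

Run:
```python
from h import *
C=[.641,.208]; y0=.9; z0=.048
print(r.inverse_kinematics([*C,.06],[np.pi,0,-.35]))
r.goto([*C,.16],[np.pi,0,y0]); r.move_straight([*C,z0],[np.pi,0,y0],max_speed=.06); r.wait(.2); print("F",r.read_force())
effector.gripper_close(30); r.wait(.2); m0=r.read_wrist_torque()[2]; print("grip",r.read_grip_width(),r.read_force(),m0)
for a in np.arange(.07,1.30,.07):
    r.move_straight([*C,z0+.008*min(a/1.05,1)],[np.pi,0,y0-a],max_speed=.01); m=r.read_wrist_torque()[2]-m0
    print(round(a,2),"mz",m.round(3),"F",r.read_force().round(1),"w",round(r.read_grip_width(),4))
    if a>.9 and abs(m)>.35: break
print(r.read_time_s())
```

```text
[ 2.59436011e-01  7.41302278e-01  1.27381837e+00 -4.44089210e-16
  1.12647200e+00  2.18023234e+00]
F [-0.13292005  0.09221335  0.83573754]
grip 0.04294203921914999 [ 2.3061654  -3.06439291  3.74397238] -0.01777207109943886
0.07 mz 0.026 F [ 3.4 -5.2  3.4] w 0.0427
0.14 mz -0.027 F [ 4.3 -4.6  3.1] w 0.043
0.21 mz 0.022 F [ 3.2 -4.9  4.2] w 0.0429
0.28 mz 0.03 F [ 4.6 -3.6  4.2] w 0.0428
0.35 mz -0.026 F [ 3.3 -4.   4.1] w 0.0429
0.42 mz 0.021 F [ 3.1 -4.1  3.4] w 0.0428
0.49 mz -0.008 F [ 3.2 -4.8  3.2] w 0.0428
0.56 mz 0.056 F [ 4.  -4.4  3.8] w 0.0427
0.63 mz 0.042 F [ 3.6 -4.4  3.7] w 0.0426
0.7 mz -0.048 F [ 2.8 -4.4  3.6] w 0.0424
0.77 mz 0.026 F [ 4.7 -4.5  3.2] w 0.0431
0.84 mz 0.038 F [ 4.8 -5.4  3.6] w 0.0428
0.91 mz -0.011 F [ 4.3 -5.2  3.6] w 0.043
0.98 mz 0.039 F [ 3.8 -3.9  3.8] w 0.0427
1.05 mz 0.03 F [ 3.1 -5.8  3.9] w 0.0429
1.12 mz 0.54 F [ 1.8 -5.5  7.1] w 0.0431
85.9667
```

The end stop was felt at about 1.07 rad (0.54 N m). I'll release, retreat and verify.

Run:
```python
from h import *
effector.ungrasp(); p=r.read_tcp_pos(); r.move_straight([p[0],p[1],.17],max_speed=.08); r.wait(.2)
im,c=look(.56,.2085,.30,save="w3")
for n in("w2","w3"):
    i=cv2.imread(f"pics/{n}.png")[:,:,::-1].copy()
    for q in blobs(mask(i,"red"),1000):
        (u,v),R=cv2.minEnclosingCircle(cv2.findNonZero(q[3].astype(np.uint8))); print(n,q[:3],u,v,R)
im,c=look(.50,-.17,.25); homecheck(im,c)
r.goto([.35,-.35,.30],[np.pi,0,0]); r.wait(.3)
S=eyes.read_camera("scene"); cv2.imwrite("pics/fin.png",S[:,:,::-1]); D=eyes.read_camera("side")
a=cv2.resize(cv2.imread("pics/w2.png")[60:150,230:340],(440,360)); b=cv2.resize(cv2.imread("pics/w3.png")[60:150,230:340],(440,360))
cs=cv2.resize(S[140:300,200:460,::-1],(420,240)); z=np.hstack([a[:, :390],b[:,:390]]); cv2.imwrite("pics/fin2.png",np.vstack([z,cv2.resize(S[140:300,190:470,::-1],(780,240),interpolation=3)]))
o0,o1=cv2.imread("pics/scene0.png")[:,:,::-1].copy(),S
for n,x in(("before",cv2.imread("pics/side0.png")[:,:,::-1].copy()),("after",D)): print(n,[q[:3] for q in blobs(mask(x,"red"),100)])
print(r.read_time_s())
```

```text
w2 ([283.3, 100.4], 1515, [261, 77, 45, 47]) 283.0 100.26087188720703 23.282451629638672
w3 ([283.2, 100.3], 1567, [261, 77, 46, 48]) 282.92254638671875 100.3591537475586 23.72136116027832
orange 1735 x -0.1381 -0.0605 y 0.1165 skew -0.003
blue 1446 x -0.1381 -0.0616 y 0.0413 skew 0.017
green 1496 x -0.1387 -0.0618 y -0.0337 skew 0.074
before [([167.6, 188.9], 118, [162, 183, 12, 12]), ([203.8, 210.3], 131, [198, 204, 13, 13]), ([508.1, 253.2], 215, [476, 226, 64, 55])]
after [([167.7, 188.9], 119, [162, 183, 13, 12]), ([203.8, 210.3], 127, [198, 204, 13, 13]), ([508.0, 253.2], 217, [476, 226, 64, 55])]
92.1917
```

View pics/fin2.png

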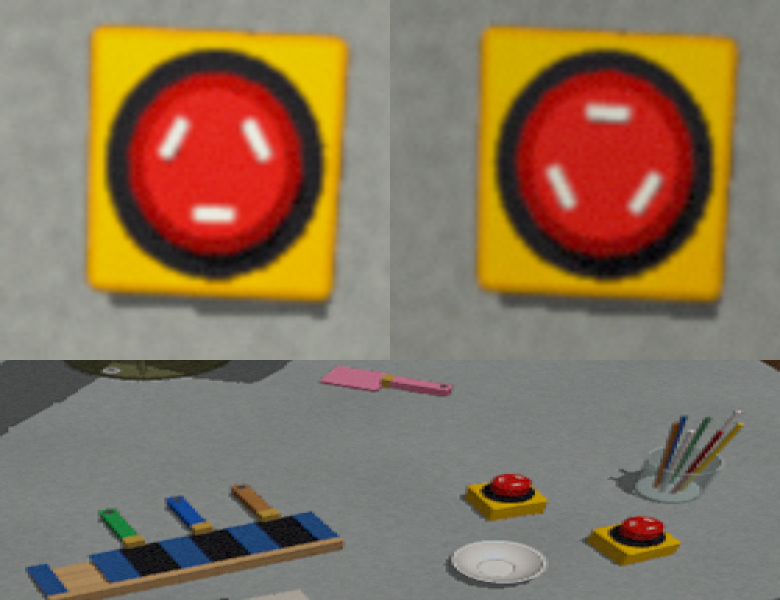

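The head has turned 60° from latched (left panel) to released (right panel), and in the side view it sits at the same pixel, (203.8, 210.3), as at the start. All three paddles are home, the bystanders have not moved, and the arm is clear. Handing in.

```bash
python3 -c "
from bench import ticket
print(ticket.close_job())"
```

```text
the job is handed in; nothing more can be done
None
```

The job is handed in at about 92 s: I latched the stop, slid the green, blue and orange/wood paddles home into bays 1, 2 and 3, then turned the mushroom clockwise to its end stop so it came back up; the hand-in call gave no verdict.

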